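# Space the shaft rests on the gearbox bench

### The arm

A 6-joint arm with a two-finger parallel gripper is mounted at the origin on the work surface. World frame = base frame: x ahead of the robot, y to its left, z up, the work surface at z = 0. Lengths are in m, angles in rad, forces in N, time in s.
With the tool pointing down it reaches from about 0.375 to 0.975 m from the base axis. Payload 3.8 kg.
Tool frame: the origin (TCP) lies midway between the tips of the shut fingers; the grasp point (between the pads) lies 19 mm behind it; z points along the fingers, y is the direction in which the jaws open and shut (so a half turn about z gives the same grasp; the last joint's range is limited). The gripper opens to 85 mm and grips with 20 to 120 N. Pads are 22 mm wide; open, the fingers measure 114 mm over their backs; the gripper's body (76 mm by 85 mm) begins 54 mm behind the grasp point. The pads swing forward as they close: fully open they stand 13 mm farther back than shut.
Start: joints at [-1.155, 0.264, 1.604, -0, 1.274, -0.037], TCP at [0.295, -0.607, 0.231] pointing down, gripper open.
Joint ranges: [-2.63, 2.63], [-0.94, 2.18], [0.31, 2.57], [-1.31, 4.45], [0, 2.66], [-2.55, 2.55]. Speed limits (rad/s): [2.57, 2.57, 3.14, 3.14, 3.14, 3.14].

### API

Orientations are given as a unit quaternion [x, y, z, w].
In Python, from workcell import observe, capture, camera_model, order gives the robot as it stands. The module is installed in compiled form; this text tells all that it offers.
- The arm moves only by the tool jog_arm, never from a script. Its argument "deltas" is text: rows parted by semicolons, each of 7 numbers parted by spaces: the turn, a rotation vector about the tool's x, y, z in degrees, then the shift along the tool's x, y, z in mm, then the closure, from 0 (fully open) to 1 (shut). A call has 1 to 20 rows; each row is the pose to reach, as a shift and turn from the pose commanded when the call began, along the tool's axes at that moment; what a row does not reach only later rows make up. A row lasts 1/12 s, in which the tool goes at most 41.7 mm and 7.16 degrees, less where a joint would pass 70% of its speed; a pose out of reach is approached as far as the arm can. A call with a gripper value outside its range is refused whole. The fingers move at their own pace and stop on an object; "force" is the grip in N (left out, the last holds). Time passes only in rows, so rows that repeat a pose let the fingers close. It gives the time, the measured TCP pose, the force and the opening at its end, in the units of the state.
- observe(): the state, without advancing time (a new reading comes with each control period).
- capture(name): name is "side" or "top" or "wrist"; returns (picture, depth): 400x640x3 uint8, blue, green, red; 400x640 float32, m along the optical axis (not along the pixel's ray), 0 where there is no reading.
- camera_model(name): a dict with "fx", "fy", "cx", "cy" (pixels), "dist" ([k1, k2, p1, p2, k3] as OpenCV has them; the pictures are not rectified), "view" (4x4, takes a point from world to camera coordinates). Camera axes: x right, y down, z forward; pixel columns grow to the right and rows downward; lengths in m; the calibration is good to about 2 mm. A picture is of the moment at which its call begins: read the wrist's pose just before it. camera_model takes no time and is no camera call; for the wrist camera it gives the pose at the moment of the call.
- order.hand_in(): hands the job in, once; it reports no verdict.
The state is a dict: "clock": time; "qpos": joint angles; "dq": joint speeds; "tau": joint torques, N m; "tcp_pos": TCP position; "tcp_rot": TCP orientation; "wrist_force": force on the tool from outside, world axes, zero at the start; "moment": the same for the moment, N m; "finger_gap": opening from 0.0 (shut) to 1.0 (fully open).
Only numpy, scipy, OpenCV 4.12 (cv2) and the standard library are available. Lean on these libraries where they do the work, as an engineer would, in place of code of your own. Each camera call takes 0.05 s, during which the arm holds its last target. There are 200 camera calls.

### The job

Set the three V-shaped shaft rests on the bench rail at equal 27 mm gaps with the spacing gauge. Take the gauge from its sloped holder and straddle it upright over the middle rest, thick leg towards the fixed end rest, and draw the rest along until the leg just butts against the end rest; then step the gauge on and set the far rest off the middle one in the same way without shifting the middle one. Finally stand the gauge upright on the rubber mat, let go, and leave everything else on the bench where it is.

Things in the scene. Friction and masses are not known exactly. Their poses are not given: they have to be found in the camera images.
- rail: dark steel rail fixed to the bench, 56 x 310 mm, 20 mm high; origin at the centre of its underside, y along the rail (the row), z up. The fixed rest is at its -y end, in front of a 50 mm high end plate 60 mm wide.
- end_rest (a point): centre of the top of the fixed end rest: an aluminium V-block 50 mm (x) by 30 mm (along the rail, y) by 40 mm high on the rail, its top 60 mm above the bench, with a V groove along y in its top. Axes as the rail's. It does not move.
- mid_rest (a point): centre of the top of the middle rest, same block and axes; it slides along the rail's y against about 5 N of friction and stays where it is left. It starts 38 to 56 mm clear of the end rest; at the right setting it is 57 mm centre to centre (27 mm gap) from the end rest.
- far_rest (a point): centre of the top of the far rest, same block, same slide and friction; it starts 32 to 70 mm clear of the middle rest and must be 57 mm centre to centre (27 mm gap) from it.
- gauge: aluminium spacing gauge, a saddle 32 mm deep (x), 67 mm long, about 0.2 kg. Origin mid-slot at the height of the leg ends, z up the handle. Slot y -16.5 to +16.5 mm, open below and through in x; legs z 0 to 34 mm, bridge z 34 to 44 mm. Starts in the holder leaning 35 degrees, handle top towards the holder's -x, gauge y along the holder's y; draw it out along its own z.
- gauge_grip (a point): point on the gauge's dark steel handle, at gauge x = y = 0, z = 79 mm; gauge axes. The handle is 26 (x) by 20 mm (y), from the bridge at z 44 to z 105 mm.
- gauge_leg (a point): middle of the outer (-y) face of the gauge's thick leg, at gauge y -40.5, z 17 mm; the leg runs y -40.5 to -16.5 mm. It butts against the neighbouring rest when the gauge origin is 55.5 mm along the rail from that rest's centre; the rest being drawn is then 57 mm from it. With the origin 30 mm above the bench the bridge clears the rests by 4 mm and the legs clear the rail by 10 mm.
- gauge_lip (a point): middle of the inner (-y) face of the gauge's thin lip, at gauge y +16.5, z 17 mm; the lip runs y +16.5 to +26.5 mm. Over a rest, with gauge y along the rail's y, the lip draws the rest towards -y, the end rest.
- holder: grey sloped steel holder fixed to the bench, base 110 x 100 mm, back plate under the gauge's -x side up to gauge z 44 mm, a ledge under the legs and 14 mm high cheeks at their ends; origin at the bench below the resting gauge's origin (which lies 32 mm up).
- mat: black rubber mat fixed to the bench, 130 x 130 mm, 4 mm thick, origin at the centre of its underside.
- gear: loose toothed steel gear, 102 mm across, 30 mm high, lying flat; leave alone.
- bearing: loose steel bearing ring, 62 mm across, 16 mm high, beyond the rail; leave alone.
- bush: loose brass bush, 34 mm across, 24 mm high, on the robot's side of the rail; leave alone.
- oil: grey plastic bottle, 60 mm across, 170 mm high; leave alone.
- spanner: steel spanner lying flat; leave alone.
- driver: screwdriver lying flat; leave alone.
- tin: steel tin, 72 mm across, 70 mm high; leave alone.
Things that resemble listed ones, but are neither listed nor needed, are in the scene too. Of the things that look like the gauge, the middle-sized one is meant.

How it is judged:
On the way, in this order (a step that is already met when the one before it is completed fails the run):
1. the gauge straddles the middle rest upright and low, and the middle rest is 27 mm (within 2.5) clear of the end rest (y of mid_rest in the frame of end_rest between 0.0545 and 0.0595 m and x of gauge in the frame of mid_rest between -0.022 and 0.022 m and y of gauge in the frame of mid_rest between -0.006 and 0.006 m and height (world z) of gauge below 0.045 m and angle between gauge's own z axis and vertical below 0.2 rad), for 0.1 s.
2. the gauge straddles the far rest upright and low, and both gaps are 27 mm (within 2.5) (y of mid_rest in the frame of end_rest between 0.0545 and 0.0595 m and y of far_rest in the frame of mid_rest between 0.0545 and 0.0595 m and x of gauge in the frame of far_rest between -0.022 and 0.022 m and y of gauge in the frame of far_rest between -0.006 and 0.006 m and height (world z) of gauge below 0.045 m and angle between gauge's own z axis and vertical below 0.2 rad), for 0.1 s.
At the end, for the whole second after the job is handed in: Both gaps between neighbouring rests are 27 mm within 2.5 mm (57 mm centre to centre), and the gauge stands upright on its legs (within 0.1 rad) at rest on the rubber mat, its origin within 60 mm of the mat's centre along each of the mat's edges (y of mid_rest in the frame of end_rest between 0.0545 and 0.0595 m and y of far_rest in the frame of mid_rest between 0.0545 and 0.0595 m and x of gauge in the frame of mat between -0.06 and 0.06 m and y of gauge in the frame of mat between -0.06 and 0.06 m and height (world z) of gauge below 0.01 m and angle between gauge's own z axis and vertical below 0.1 rad and linear speed of gauge below 0.02 m/s); the robot touches nothing.
It fails at once if any of the loose things lying about (gear, bearing, bush, bottle, spanner, screwdriver, tin) is moved more than 30 mm (distance of any of gear, bearing, bush, oil, spanner, driver, tin from where it was at the start of the episode above 0.03 m).
It also fails if it takes over 58 s, if anything falls off the work surface, if the arm or the gripper's body presses on something with over 40 N, if the wrist force passes 120 N, or if a joint passes its speed limit or range.

## Working session

There is one attempt and no reset: what is moved stays moved. The work goes in short steps, Python scripts to look and compute and a tool call to move; the robot and the scene stay as the last step left them, time stands still between calls to the robot, and variables do not carry over. Pictures are saved under pics/ and viewed, about 8 in all and at most 12, crops included, and the job is handed in when it is done.

Besides the shell and the picture viewer there is one more tool, called as a command line: name --argument value ..., lists and objects as JSON in quotes. jog_arm: Moves the arm, as the interface text tells. Its arguments: {"type":"object","properties":{"deltas":{"type":"string"},"force":{"type":"number"}},"required":["deltas"]}

```bash
mkdir -p pics; cat > h.py <<'E'
import numpy as np, cv2
from workcell import observe, capture, camera_model, order
from scipy.spatial.transform import Rotation as R
def snap(n):
    m=camera_model(n); p,d=capture(n); return p,d,m
def K(m): return np.array([[m['fx'],0,m['cx']],[0,m['fy'],m['cy']],[0,0,1.]])
def cloud(d,m):
    h,w=d.shape; u,v=np.meshgrid(np.arange(w),np.arange(h))
    n=cv2.undistortPoints(np.stack([u,v],-1).reshape(-1,1,2).astype(np.float64),K(m),np.array(m['dist'])).reshape(h,w,2)
    c=np.dstack([n*d[...,None],d]); V=np.array(m['view']); return (c-V[:3,3])@V[:3,:3]
def proj(P,m):
    V=np.array(m['view']); r,_=cv2.Rodrigues(V[:3,:3]); return cv2.projectPoints(np.atleast_2d(P).astype(float),r,V[:3,3],K(m),np.array(m['dist']))[0].reshape(-1,2)
def ray(uv,z,m):
    n=cv2.undistortPoints(np.array(uv,float).reshape(-1,1,2),K(m),np.array(m['dist'])).reshape(-1,2)
    V=np.array(m['view']); d=np.c_[n,np.ones(len(n))]@V[:3,:3]; o=-V[:3,:3].T@V[:3,3]; return o+d*((z-o[2])/d[:,2])[:,None]
E
python3 - <<'E'
from h import *
s=observe(); print(s)
for n in('top','side'):
    p,d,m=snap(n); cv2.imwrite(f'pics/{n}0.png',p); np.savez(f'{n}0.npz',p=p,d=d,**{k:np.array(v) for k,v in m.items()})
    V=np.array(m['view']); print(n,-V[:3,:3].T@V[:3,3],V[2,:3],m['fx'])
E
```

```text
{'clock': 0.0, 'qpos': array([-1.15490366e+00,  2.64770984e-01,  1.60539733e+00, -6.72960719e-06,
        1.27366030e+00, -3.68972310e-02]), 'dq': array([ 0.00024909, -0.00031974,  0.00240706, -0.0003687 ,  0.00014249,
        0.0008985 ]), 'tau': array([ 1.92803786e-04, -5.15108728e+01, -3.67313433e+01, -3.89698116e-04,
        1.28057058e-02, -1.16713713e-05]), 'tcp_pos': array([ 0.29499933, -0.6063134 ,  0.22993739]), 'tcp_rot': array([ 9.74481106e-01,  2.24466756e-01, -2.13747682e-04, -1.09736118e-03]), 'wrist_force': array([ 0.09880497, -0.06612969,  0.12692387]), 'moment': array([-0.01479124, -0.02730422, -0.00509001]), 'finger_gap': 1.003001989105966}
top [ 0.35991365 -0.03722611  1.52130033] [ 0.144337    0.00509515 -0.98951547] 408.07429624775983
side [-0.16491701  0.72764303  1.0625396 ] [ 0.50953258 -0.52135101 -0.68452149] 516.0244544860506
```

View pics/top0.png

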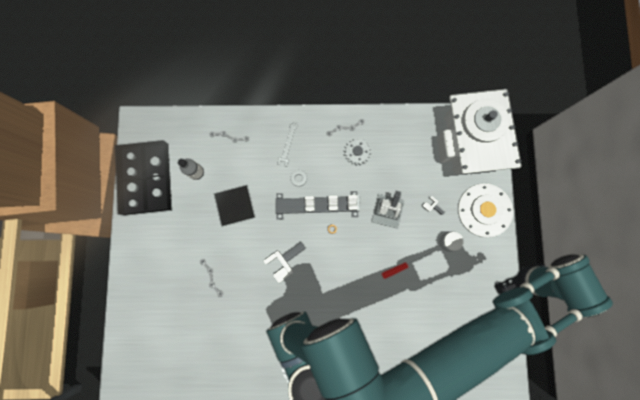

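View pics/side0.png

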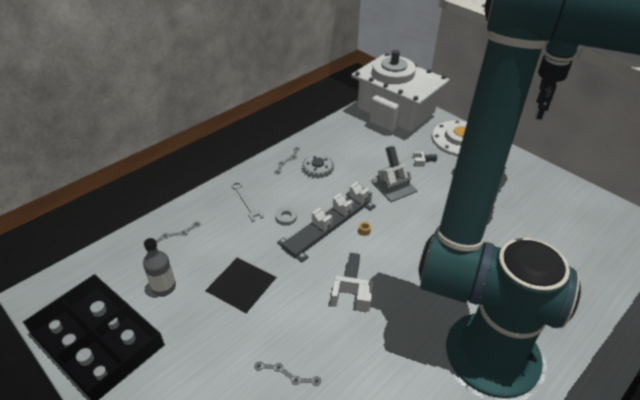

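The top view shows the rail from (277,206) to (357,204), with its end plate at the right. The mat is at (234,205), the bush at (332,229) and the bearing at (298,178). Gauge look-alikes in the top picture: a large one lying at (283,262), a small one lying at (432,204), and the middle-sized one standing in the sloped holder at (389,205). I choose the one in the holder and will check it in a close crop.

```bash
python3 - <<'E'
from h import *
a=np.load('top0.npz'); b=np.load('side0.npz')
A=cv2.resize(a['p'][170:250,265:455],None,fx=4,fy=4,interpolation=cv2.INTER_CUBIC)
B=cv2.resize(b['p'][135:265,270:450],None,fx=4.2,fy=4.2,interpolation=cv2.INTER_CUBIC)[:280*2]
w=760; A=cv2.resize(A,(w,320)); cv2.imwrite('pics/c1.png',A)
cv2.imwrite('pics/c2.png',B)
C=cloud(a['d'],a)
# rests tops: height 52..64 in rail region
reg=np.zeros(a['d'].shape,bool); reg[185:222,265:370]=1
m=reg&(C[...,2]>.05)&(C[...,2]<.075)
n,l,st,ce=cv2.connectedComponentsWithStats(m.astype(np.uint8))
for i in range(1,n):
    if st[i,4]>5: q=C[l==i]; print('rest',ce[i],st[i],q.mean(0),q.min(0),q.max(0))
m=reg&(C[...,2]>.012)&(C[...,2]<.028); q=C[m]; print('rail',len(q),np.percentile(q,[1,50,99],axis=0), cv2.minAreaRect(q[:,:2].astype(np.float32)))
g=cv2.cvtColor(a['p'],cv2.COLOR_BGR2GRAY); r=np.zeros(g.shape,bool); r[180:230,210:260]=1
q=C[r&(g<45)]; print('mat',q.mean(0),cv2.minAreaRect(q[:,:2].astype(np.float32)))
reg=np.zeros(g.shape,bool); reg[185:230,370:412]=1
for lo,hi in((.004,.02),(.02,.05),(.05,.08),(.08,.1),(.1,.14)):
    q=C[reg&(C[...,2]>lo)&(C[...,2]<hi)]
    if len(q): print('hold',lo,len(q),q.mean(0),q.min(0),q.max(0))
E
```

```text
rest [353.05691057 201.52845528] [348 195  12  16 123] [ 0.55802043 -0.14622841  0.05651304] [ 0.52744773 -0.16768436  0.05000948] [ 0.58227223 -0.12773681  0.06741513]
rest [308.64285714 199.19047619] [305 197   9   7  42] [0.56762888 0.01448415 0.05875468] [ 0.55427945 -0.00112934  0.05024895] [0.5764003  0.02789039 0.06925841]
rest [332.55102041 198.63265306] [329 196   8   8  49] [ 0.56906289 -0.07210892  0.05767206] [ 0.55400385 -0.08472178  0.05072723] [ 0.57863233 -0.05919647  0.06694026]
rest [309.07843137 207.62745098] [305 204   9   7  51] [0.53687387 0.01301486 0.05879091] [ 0.5276831  -0.00125903  0.05038414] [0.55114429 0.02776914 0.06575515]
rest [332.37209302 206.74418605] [329 204   8   6  43] [ 0.53937964 -0.07107941  0.05862864] [ 0.53039669 -0.08428545  0.05105704] [ 0.55036283 -0.05883927  0.06634087]
rail 914 [[ 0.51382753 -0.1558099   0.01287425]
 [ 0.55170377  0.03508475  0.02081458]
 [ 0.59881702  0.14045226  0.02750913]] ((0.5696114897727966, -0.011580154299736023), (0.12155792862176895, 0.30708014965057373), 1.7961221933364868)
mat [0.5482477  0.28113214 0.00956257] ((0.5013507604598999, 0.1376095712184906), (0.42282143235206604, 0.15332956612110138), 70.96049499511719)
hold 0.004 501 [ 0.53249896 -0.27669909  0.00803923] [ 0.46080767 -0.36822259  0.00400508] [ 0.62698666 -0.21102279  0.01972234]
hold 0.02 181 [ 0.52033749 -0.27274871  0.03833836] [ 0.49483819 -0.32442699  0.02063623] [ 0.56375408 -0.22986753  0.04951844]
hold 0.05 206 [ 0.53997902 -0.27435088  0.06590013] [ 0.504376   -0.32332727  0.05011677] [ 0.57346845 -0.23207637  0.07940957]
hold 0.08 41 [ 0.54565035 -0.28433376  0.08952571] [ 0.52640092 -0.30640634  0.08014413] [ 0.57456867 -0.2505699   0.09926023]
hold 0.1 68 [ 0.56808495 -0.29292581  0.11659126] [ 0.54900711 -0.30565747  0.10077124] [ 0.58604899 -0.28111819  0.1279809 ]
```

View pics/c2.png

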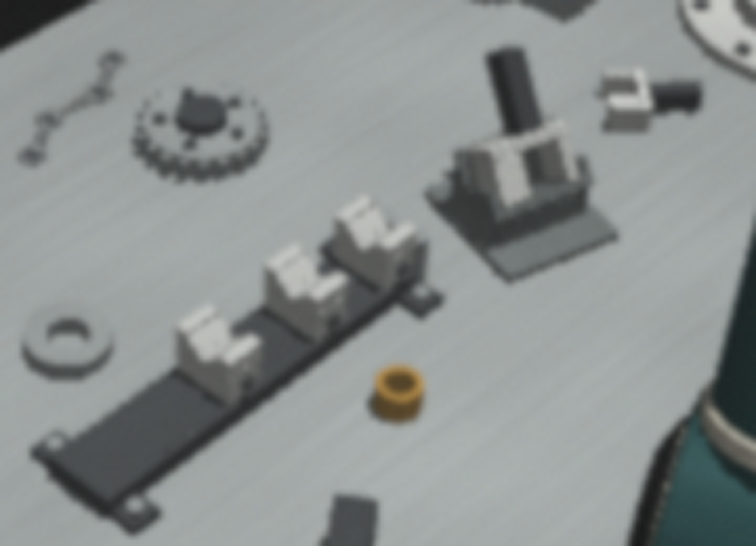

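The crop of the side picture confirms it: the gauge in the holder has its handle up and away, with the thicker leg on the left, world +y, so it needs about a half turn before use. The small one lies beside it. Next I get a better view with the wrist camera.

```bash
cat >> h.py <<'E'
def pose():
    s=observe(); return np.array(s['tcp_pos']),R.from_quat(s['tcp_rot'])
def delta(p,Rt,p0=None,R0=None):
    if p0 is None: p0,R0=pose()
    return np.r_[np.degrees((R0.inv()*Rt).as_rotvec()), 1000*R0.inv().apply(np.array(p)-p0)].round(2)
def down(yaw_x,lean=0):
    "tool pointing down, tool x at yaw; lean: tool's back leans towards tool x by lean deg"
    c,s=np.cos(np.radians(yaw_x)),np.sin(np.radians(yaw_x))
    M=np.array([[c,s,0],[s,-c,0],[0,0,-1.]]).T
    M=np.array([[c,s,0],[s,-c,0],[0,0,-1]]).T
    return R.from_matrix(M)*R.from_euler('y',-lean,degrees=True)
E
python3 - <<'E'
from h import *
p,r=pose(); m=camera_model('wrist'); V=np.array(m['view'])
c=-V[:3,:3].T@V[:3,3]; print('cam in tool',r.inv().apply(c-p), r.inv().as_matrix()@V[:3,:3].T, m['fx'])
print(r.as_matrix(), down(26).as_matrix()); print(down(0,35).as_matrix())
for t in ([.47,-.2,.40],): print(delta(t,down(-22)))
E
```

```text
cam in tool [ 7.32652624e-02  1.11930206e-04 -1.43053161e-01] [[-5.98523176e-04 -9.58251777e-01 -2.85925120e-01]
 [ 9.99998674e-01 -1.00653310e-03  1.28001956e-03]
 [-1.51437411e-03 -2.85923975e-01  9.58251109e-01]] 345.3688841288367
[[ 8.99239857e-01  4.37455154e-01 -8.16769745e-04]
 [ 4.37455910e-01 -8.99237963e-01  1.84755109e-03]
 [ 7.37503863e-05 -2.01869233e-03 -9.99997960e-01]] [[ 0.89879405  0.43837115  0.        ]
 [ 0.43837115 -0.89879405  0.        ]
 [ 0.          0.         -1.        ]]
[[ 0.81915204  0.         -0.57357644]
 [ 0.         -1.         -0.        ]
 [-0.57357644  0.         -0.81915204]]
[-1.1000e-01  4.0000e-02  4.7940e+01  3.3512e+02 -2.8924e+02 -1.6930e+02]
```

jog_arm --deltas "0 0 48 335 -290 -170 0;0 0 48 335 -290 -170 0;0 0 48 335 -290 -170 0;0 0 48 335 -290 -170 0;0 0 48 335 -290 -170 0;0 0 48 335 -290 -170 0;0 0 48 335 -290 -170 0;0 0 48 335 -290 -170 0;0 0 48 335 -290 -170 0;0 0 48 335 -290 -170 0;0 0 48 335 -290 -170 0;0 0 48 335 -290 -170 0;0 0 48 335 -290 -170 0;0 0 48 335 -290 -170 0;0 0 48 335 -290 -170 0;0 0 48 335 -290 -170 0"

```text
clock: 1.43
tcp_pos: [0.4689, -0.2005, 0.4001]
tcp_rot: [0.981, -0.192, -0.001, -0.0]
wrist_force: [0.2, 0.4, 0.6]
finger_gap: 1.002
```

```bash
python3 - <<'E'
from h import *
print(pose()[0],observe()['qpos'].round(2))
p,d,m=snap('wrist'); cv2.imwrite('pics/w1.png',p); np.savez('w1.npz',p=p,d=d,**{k:np.array(v) for k,v in m.items()})
E
```

```text
[ 0.46890465 -0.20049938  0.4000552 ] [-0.45 -0.11  1.7  -0.    1.55  1.5 ]
```

View pics/w1.png

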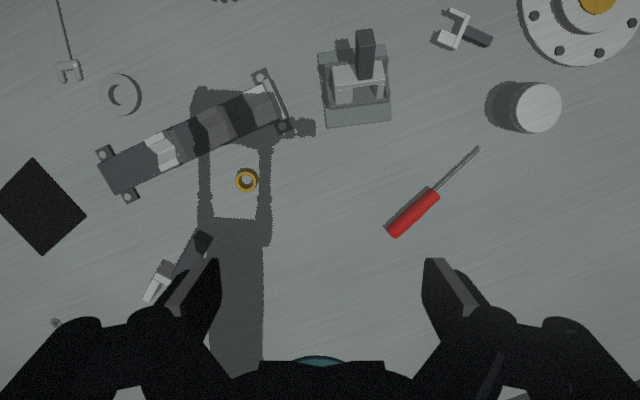

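The wrist view shows the gauge in its holder at (358,75), with the handle leaning up-image. The rail is at (200,140) with the end plate at its right end. The bush is at (246,181), the screwdriver at (430,200) and the tin at (535,108). I measure from depth.

```bash
cat > meas.py <<'E'
from h import *
def rests(d,m,reg=None):
    C=cloud(d,m); ok=(d>0)
    if reg is not None: ok&=reg
    return C,ok
E
python3 - <<'E'
from h import *
a=np.load('w1.npz'); C=cloud(a['d'],a); d=a['d']; g=cv2.cvtColor(a['p'],cv2.COLOR_BGR2GRAY)
P=np.zeros(d.shape,bool); P[300:340,:40]=0
q=C[180:250,280:370].reshape(-1,3); print('bench z',np.median(q,0),q[:,2].std())
# rail
reg=(C[...,0]>.5)&(C[...,0]<.61)&(C[...,1]>-.2)&(C[...,1]<.17)&(d>0)
m=reg&(C[...,2]>.014)&(C[...,2]<.026); q=C[m][:,:2].astype(np.float32)
print('rail',m.sum(),cv2.minAreaRect(q),np.median(C[m][:,2]))
m=reg&(C[...,2]>.052)&(C[...,2]<.066)
n,l,st,ce=cv2.connectedComponentsWithStats(m.astype(np.uint8))
for i in range(1,n):
    if st[i,4]>20: q=C[l==i]; print('rest',ce[i].round(),st[i,4],q.mean(0).round(4),np.percentile(q,[1,99],axis=0).round(4).tolist())
# holder base
reg=(C[...,0]>.43)&(C[...,0]<.66)&(C[...,1]>-.36)&(C[...,1]<-.19)&(d>0)
m=reg&(C[...,2]>.003)&(C[...,2]<.012);q=C[m][:,:2].astype(np.float32); print('base',cv2.minAreaRect(q))
for lo,hi in((.02,.04),(.04,.06),(.06,.08),(.08,.1),(.1,.115),(.115,.15)):
    q=C[reg&(C[...,2]>lo)&(C[...,2]<hi)]
    if len(q)>8: print(lo,len(q),q.mean(0).round(4),cv2.minAreaRect(q[:,:2].astype(np.float32)))
C2=C; u=np.s_[30:130:6,315:400:6]
print((C[u][...,2]*1000).round().astype(int))
# mat
m=(g<40)&(C[...,0]>.4)&(C[...,1]>.15)&(C[...,1]<.4)&(C[...,2]<.02)&(d>0)
m[:, 95:]=0; q=C[m][:,:2].astype(np.float32); print('mat',m.sum(),cv2.minAreaRect(q),q.mean(0))
E
```

```text
bench z [ 3.60354684e-01 -1.62600719e-01  3.01117496e-04] 0.02816727534771202
rail 4163 ((0.5543118715286255, -0.016775652766227722), (0.08638788014650345, 0.31026583909988403), 1.879820466041565) 0.020109941229211836
rest [255.  94.] 325 [ 0.574  -0.1464  0.0581] [[0.564, -0.1609, 0.0522], [0.583, -0.131, 0.0625]]
rest [209. 116.] 310 [ 0.5726 -0.0754  0.0581] [[0.563, -0.09, 0.0523], [0.5813, -0.0597, 0.0618]]
rest [265. 116.] 282 [ 0.5419 -0.1474  0.0582] [[0.5336, -0.1622, 0.0522], [0.5508, -0.1323, 0.0619]]
rest [220. 138.] 254 [ 0.54   -0.0763  0.0581] [[0.532, -0.0904, 0.0523], [0.5487, -0.0612, 0.0619]]
rest [157. 141.] 293 [0.5709 0.0092 0.0578] [[0.5616, -0.0048, 0.0524], [0.5796, 0.0251, 0.0621]]
rest [168. 161.] 258 [0.5384 0.0083 0.0576] [[0.5302, -0.0064, 0.0522], [0.5475, 0.0248, 0.0616]]
base ((0.5468368530273438, -0.2750929594039917), (0.22521430253982544, 0.16806548833847046), 0.8245923519134521)
0.02 512 [ 0.5226 -0.2771  0.0349] ((0.5265982151031494, -0.278903603553772), (0.08536410331726074, 0.045614831149578094), 75.213623046875)
0.04 958 [ 0.5309 -0.2777  0.049
[... 1195 characters left out ...]
9  41  69  71  72  73  79  79  77  76  76  42   0   1]
 [ -2   8  39  46  78  77  77  76  74  74  72  70  45   0   1]
 [  0   2  43  28  68  69  69  31  31  31  49  59  51   1  -1]
 [  0   1   6  31  60  57  56  38  36  38  44  48  47   0   1]
 [  0  -1   7  40  47  44  44  42  44  43  43  39  37   2  -1]
 [  1   1   9  38  36   7   6   8   8   9   8  11   8   0   1]
 [  1   0   8   9   8   9   7   8   7   8   8   9  11   1   2]
 [  1   1   8   8   8   9  10   7  10   9   9   9  -1   1   3]
 [  0   2   8   9   8   3   2  -1   0   0  -1  -1   1   0   0]]
mat 4631 ((0.5575883984565735, 0.29252782464027405), (0.12838949263095856, 0.12929187715053558), 14.720864295959473) [0.55792636 0.28849843]
```

```bash
python3 - <<'E'
from h import *
a=np.load('w1.npz'); C=cloud(a['d'],a); d=a['d']
reg=(C[...,0]>.5)&(C[...,0]<.63)&(C[...,1]>-.36)&(C[...,1]<-.23)&(d>0)
for phi in(-14,-15,-16):
    l=np.array([np.cos(np.radians(phi)),np.sin(np.radians(phi)),0]); k=np.array([0,0,1.]); s,c=np.sin(np.radians(35)),np.cos(np.radians(35))
    zg=s*l+c*k; xg=-c*l+s*k; yg=np.cross(zg,xg); G=np.c_[xg,yg,zg]
    h=C[reg&(C[...,2]>.085)]@G; b=C[reg&(C[...,2]>.05)&(C[...,2]<.08)]@G
    t=h[h[:,2]>np.percentile(h[:,2],98)-.003]
    f=h[h[:,2]<np.percentile(h[:,2],98)-.008]
    x=np.median(f[:,0])-.013; y=np.percentile(h[:,1],[2,98]).mean(); z=np.median(t[:,2])-.105
    print(phi,'ywidth',np.ptp(np.percentile(h[:,1],[2,98])),'O',(G@[x,y,z]).round(4),'top x',np.percentile(t[:,0],[2,98])-x,len(t),len(f),'slope',np.polyfit(f[:,1],f[:,0],1)[0],np.polyfit(f[:,2],f[:,0],1)[0])
    print(' grip',(G@[x,y,z+.079]).round(4), 'bridge y',np.percentile(b[:,1],[1,99])-y, 'b front', np.percentile(b[:,0],[50,98])-x)
E
```

```text
-14 ywidth 0.019755709800580334 O [ 0.5215 -0.2846  0.0323] top x [-0.0110857   0.01340449] 317 455 slope 0.37233995753920446 -0.04242086798606343
 grip [ 0.5655 -0.2956  0.097 ] bridge y [-0.04768384  0.03487175] b front [0.00912006 0.01708822]
-15 ywidth 0.019688761919237324 O [ 0.5218 -0.2838  0.0323] top x [-0.01109596  0.01346893] 318 455 slope 0.3635030595105793 -0.041102909192718994
 grip [ 0.5655 -0.2956  0.097 ] bridge y [-0.04725286  0.03523798] b front [0.00933184 0.01738089]
-16 ywidth 0.0197667804880564 O [ 0.522  -0.283   0.0323] top x [-0.01107471  0.01353754] 318 455 slope 0.35433696782720564 -0.03968751102538179
 grip [ 0.5656 -0.2955  0.097 ] bridge y [-0.04690716  0.03556034] b front [0.00944186 0.01777291]
```

```bash
python3 - <<'E'
from h import *
r=down(-15,35); zg=-r.as_matrix()[:,2]; O=np.array([.5218,-.2838,.0323]); print(zg)
print(delta(O+.155*zg,r), O+.155*zg)
E
```

```text
[ 0.55403229 -0.14845251  0.81915204]
[ -2.18 -34.84  -6.94 169.05  45.95 240.51] [ 0.60767501 -0.30681014  0.15926857]
```

jog_arm --deltas "-2.18 -34.84 -6.94 169 46 150 0;-2.18 -34.84 -6.94 169 46 150 0;-2.18 -34.84 -6.94 169 46 150 0;-2.18 -34.84 -6.94 169 46 150 0;-2.18 -34.84 -6.94 169 46 150 0;-2.18 -34.84 -6.94 169 46 150 0;-2.18 -34.84 -6.94 169 46 240.5 0;-2.18 -34.84 -6.94 169 46 240.5 0;-2.18 -34.84 -6.94 169 46 240.5 0;-2.18 -34.84 -6.94 169 46 240.5 0;-2.18 -34.84 -6.94 169 46 240.5 0"

```text
clock: 2.4
tcp_pos: [0.6084, -0.3065, 0.1618]
tcp_rot: [0.946, -0.124, -0.298, -0.039]
wrist_force: [-0.5, -0.3, 1.8]
finger_gap: 1.001
```

```bash
python3 - <<'E'
from h import *
r=down(-15,35); zg=-r.as_matrix()[:,2]; O=np.array([.5218,-.2838,.0323])
print(delta(O+.062*zg,r),observe()['qpos'].round(2))
a,d,m=snap('wrist'); cv2.imwrite('pics/w2.png',a)
C=cloud(d,m)
G=np.c_[-r.as_matrix()[:,0],-0*zg,zg]; yg=np.cross(zg,G[:,0]); G[:,1]=yg
L=(C-O)@G
k=(d>0)&(abs(L[...,0])<.03)&(abs(L[...,1])<.03)&(L[...,2]>.055)&(L[...,2]<.115); q=L[k]; print(len(q),np.percentile(q,[2,50,98],axis=0).round(4))
E
```

```text
[ 2.000e-02 -6.000e-02  3.000e-02  8.700e-01  4.900e-01  9.543e+01] [-0.45  0.73  1.17 -0.11  1.84  1.39]
1866 [[-0.0129 -0.0093  0.0594]
 [-0.006   0.0003  0.1043]
 [ 0.0118  0.0099  0.1059]]
```

View pics/w2.png

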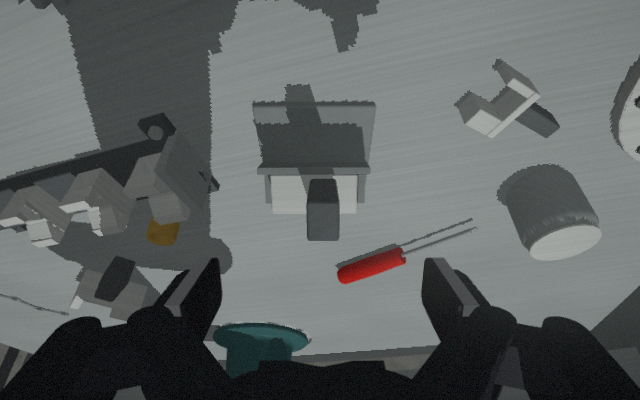

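The handle is seen on the tool's centre line at (323,210), square to the jaws, with nothing in the fingers' way. I go in and grip.

jog_arm --deltas "0 0 0 0.5 0.3 30 0;0 0 0 0.5 0.3 60 0;0 0 0 0.5 0.3 85 0;0 0 0 0.5 0.3 93 0;0 0 0 0.5 0.3 93 0;0 0 0 0.5 0.3 93 1;0 0 0 0.5 0.3 93 1;0 0 0 0.5 0.3 93 1;0 0 0 0.5 0.3 93 1;0 0 0 0.5 0.3 93 1;0 0 0 0.5 0.3 93 1;0 0 0 0.5 0.3 93 1;0 0 0 0.5 0.3 93 1;0 0 0 0.5 0.3 93 1" --force 90

```text
clock: 3.62
tcp_pos: [0.5586, -0.2928, 0.0847]
tcp_rot: [0.946, -0.124, -0.297, -0.039]
wrist_force: [2.1, -1.3, 4.1]
finger_gap: 0.221
```

```bash
python3 - <<'E'
from h import *
s=observe(); print({k:np.round(v,3) for k,v in s.items()})
r=down(-15,35); zg=-r.as_matrix()[:,2]; O=np.array([.5218,-.2838,.0323]); p,r0=pose()
print('TCP in gauge z', (p-O)@zg, (p-O)-zg*((p-O)@zg))
E
```

```text
{'clock': np.float64(3.617), 'qpos': array([-0.46 ,  0.699,  1.374, -0.114,  1.666,  1.395]), 'dq': array([-0.001, -0.   ,  0.001, -0.   , -0.001,  0.001]), 'tau': array([ 2.9700e-01, -6.4324e+01, -2.8091e+01, -3.3300e-01,  3.0830e+00,
        3.3000e-02]), 'tcp_pos': array([ 0.559, -0.293,  0.085]), 'tcp_rot': array([ 0.946, -0.124, -0.297, -0.039]), 'wrist_force': array([ 2.114, -1.324,  4.075]), 'moment': array([-0.137, -0.29 ,  0.027]), 'finger_gap': np.float64(0.221)}
TCP in gauge z 0.06465386122883246 [ 0.00093566  0.00055747 -0.0005318 ]
```

```bash
python3 - <<'E'
from h import *
p,r=pose(); zt=r.as_matrix()[:,2]
p1=p-.1*zt; print(p1)
print('A',delta(p1,r)); print('B',delta([.50,-.25,.26],down(-15))); print('C',delta([.50,-.17,.26],down(85))); 
print('D from C',delta([.5563,-.0759,.0645+.085],down(181.7),np.array([.5,-.17,.26]),down(85)))
E
```

```text
[ 0.61372311 -0.30747623  0.16684157]
A [   0.    0.    0.    0.    0. -100.]
B [ 6.0000e-02  3.4800e+01  1.0000e-01 -1.5555e+02 -2.6290e+01 -1.0534e+02]
C [ -30.22   25.44  -96.47 -172.45 -103.6   -93.64]
D from C [  0.     0.   -96.7   98.65  47.88 110.5 ]
```

jog_arm --deltas "0 0 0 0 0 -25 1;0 0 0 0 0 -60 1;0 0 0 0 0 -100 1;0 0 0 0 0 -100 1;0 34.8 0 -155.5 -26.3 -105.3 1;0 34.8 0 -155.5 -26.3 -105.3 1;0 34.8 0 -155.5 -26.3 -105.3 1;0 34.8 0 -155.5 -26.3 -105.3 1;0 34.8 0 -155.5 -26.3 -105.3 1;0 34.8 0 -155.5 -26.3 -105.3 1;0 34.8 0 -155.5 -26.3 -105.3 1"

```text
clock: 4.53
tcp_pos: [0.4972, -0.2488, 0.2597]
tcp_rot: [0.992, -0.13, -0.001, -0.0]
wrist_force: [-0.5, 0.3, -1.8]
finger_gap: 0.221
```

```bash
python3 - <<'E'
from h import *
print(observe()['qpos'].round(2),pose()[0],observe()['finger_gap'])
print('C',delta([.50,-.17,.26],down(85))); 
E
```

```text
[-0.51  0.02  1.83 -0.    1.29  1.32] [ 0.4971677  -0.24879611  0.25966252] 0.22115227175770544
C [-7.000e-02  6.000e-02 -9.994e+01 -1.758e+01 -7.686e+01 -3.100e-01]
```

jog_arm --deltas "0 0 -100 -18 -77 0 1;0 0 -100 -18 -77 0 1;0 0 -100 -18 -77 0 1;0 0 -100 -18 -77 0 1;0 0 -100 -18 -77 0 1;0 0 -100 -18 -77 0 1;0 0 -100 -18 -77 0 1;0 0 -100 -18 -77 0 1;0 0 -100 -18 -77 0 1;0 0 -100 -18 -77 0 1;0 0 -100 -18 -77 0 1;0 0 -100 -18 -77 0 1;0 0 -100 -18 -77 0 1;0 0 -100 -18 -77 0 1;0 0 -100 -18 -77 0 1;0 0 -100 -18 -77 0 1"

```text
clock: 5.87
tcp_pos: [0.5028, -0.1708, 0.2577]
tcp_rot: [0.738, 0.675, -0.001, -0.003]
wrist_force: [0.5, -0.1, -2.4]
finger_gap: 0.218
```

```bash
python3 - <<'E'
from h import *
print(observe()['qpos'].round(2),pose()[0])
print('D',delta([.5563,-.0759,.0645+.085],down(181.7))); 
E
```

```text
[-0.37 -0.02  1.87 -0.    1.3  -0.29] [ 0.50279684 -0.17080393  0.25768016]
D [ -0.18  -0.33 -96.78  99.12  45.51 108.05]
```

jog_arm --deltas "0 0 -96.8 99 45.5 40 1;0 0 -96.8 99 45.5 40 1;0 0 -96.8 99 45.5 40 1;0 0 -96.8 99 45.5 40 1;0 0 -96.8 99 45.5 40 1;0 0 -96.8 99 45.5 40 1;0 0 -96.8 99 45.5 40 1;0 0 -96.8 99 45.5 40 1;0 0 -96.8 99 45.5 40 1;0 0 -96.8 99 45.5 40 1;0 0 -96.8 99 45.5 40 1;0 0 -96.8 99 45.5 40 1;-0.2 -0.3 -96.8 99 45.5 40 1;-0.2 -0.3 -96.8 99 45.5 70 1;-0.2 -0.3 -96.8 99 45.5 108 1;-0.2 -0.3 -96.8 99 45.5 108 1;-0.2 -0.3 -96.8 99 45.5 108 1;-0.2 -0.3 -96.8 99 45.5 108 1"

```text
clock: 7.37
tcp_pos: [0.5564, -0.076, 0.152]
tcp_rot: [-0.016, 1.0, -0.0, 0.002]
wrist_force: [-0.0, 0.3, -1.9]
finger_gap: 0.221
```

```bash
python3 - <<'E'
from h import *
print(observe()['qpos'].round(2),pose()[0],np.degrees((down(181.7).inv()*pose()[1]).as_rotvec()))
a,d,m=snap('wrist'); cv2.imwrite('pics/w3.png',a); np.savez('w3.npz',p=a,d=d,**{k:np.array(v) for k,v in m.items()})
a,d,m=snap('side'); np.savez('s3.npz',p=a,d=d,**{k:np.array(v) for k,v in m.items()})
E
```

```text
[-0.18  0.11  1.94 -0.    1.09 -1.78] [ 0.55638876 -0.07598453  0.151966  ] [ 0.05275062 -0.19893478 -0.12097494]
```

View pics/w3.png

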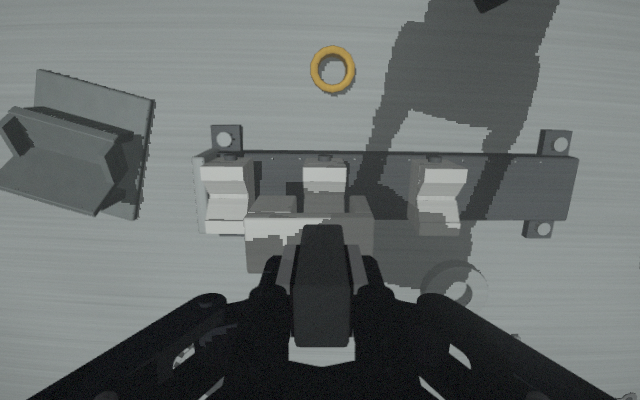

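The wrist picture shows the gauge upright above the middle rest (322,185), thick leg at the left towards the end rest (226,195), with the far rest at (440,195). Everything is inside this one view, so I measure gauge and rests together.

```bash
cat >> h.py <<'E'
def rowmeas(a,yaw=1.7,org=(.5563,-.0759),gz=.087,verbose=True):
    "positions in the rail frame (x,y about org): rest tops and gauge bridge"
    d=a['d']; C=cloud(d,a); M=down(0).as_matrix()*0; c,s=np.cos(np.radians(yaw)),np.sin(np.radians(yaw))
    L=C-np.array([*org,0]); X=L[...,0]*c+L[...,1]*s; Y=-L[...,0]*s+L[...,1]*c; Z=C[...,2]
    m=(d>0)&(abs(X)<.03)&(Z>.053)&(Z<.064)&(Y>-.095)&(Y<.13)
    n,l,st,ce=cv2.connectedComponentsWithStats(m.astype(np.uint8))
    for i in range(1,n):
        if st[i,4]>60:
            k=l==i; pc=np.percentile(Y[k],[2,98]); print('top',ce[i].round(),st[i,4],'x',np.percentile(X[k],[2,98]).round(4),'y',pc.round(4),'c',pc.mean().round(4),'z',np.median(Z[k]).round(4))
    return X,Y,Z,d>0
E
python3 - <<'E'
from h import *
a=np.load('w3.npz'); X,Y,Z,ok=rowmeas(a)
b=ok&(abs(X)<.03)&(abs(Y)<.055)&(Z>.115)&(Z<.145)
n,l,st,ce=cv2.connectedComponentsWithStats(b.astype(np.uint8))
for i in range(1,n):
    if st[i,4]>50:
        k=l==i; print('g',ce[i].round(),st[i],np.percentile(X[k],[2,98]).round(4),np.percentile(Y[k],[1,2,98,99]).round(4),np.percentile(Z[k],[2,50,98]).round(4))
for lo in np.arange(.085,.135,.006):
    k=ok&(abs(X)<.03)&(abs(Y)<.055)&(Z>lo)&(Z<lo+.006)
    print(lo.round(3),k.sum(),np.percentile(Y[k],[1,99]).round(4) if k.sum()>9 else '',np.percentile(X[k],[1,50]).round(4) if k.sum()>9 else '')
# rail sides
k=ok&(Z>.015)&(Z<.025)&(abs(X)<.04)&(Y>.06)&(Y<.17); 
for y in(.06,.12,.14):
    kk=k&(abs(Y-y)<.01); print(y,np.percentile(X[kk],[2,98]))
E
```

```text
top [223. 175.] 1017 x [-0.0259 -0.0089] y [-0.0845 -0.0553] c -0.0699 z 0.06
top [324. 176.] 976 x [-0.0252 -0.0084] y [-0.0128  0.016 ] c 0.0016 z 0.06
top [443. 177.] 1006 x [-0.0246 -0.0078] y [0.0712 0.1007] c 0.0859 z 0.0597
top [225. 221.] 976 x [0.0072 0.024 ] y [-0.0847 -0.0572] c -0.0709 z 0.0595
top [323. 211.] 127 x [0.0073 0.0101] y [-0.0125  0.0156] c 0.0016 z 0.0538
top [437. 223.] 1041 x [0.009  0.0255] y [0.0708 0.1002] c 0.0855 z 0.0593
g [301. 231.] [ 243  208  132   66 4877] [-0.0136  0.0146] [-0.0397 -0.0392  0.0255  0.026 ] [0.1179 0.1309 0.1419]
0.085 90 [-0.0391  0.0261] [-0.0135 -0.013 ]
0.091 169 [-0.0393  0.0259] [-0.0136 -0.0131]
0.097 177 [-0.0391  0.0255] [-0.0136 -0.0132]
0.103 192 [-0.0395  0.0259] [-0.0137 -0.0132]
0.109 213 [-0.0392  0.0262] [-0.0138 -0.0132]
0.115 255 [-0.0393  0.026 ] [-0.0138 -0.0132]
0.121 350 [-0.039   0.0254] [-0.0139 -0.0134]
0.127 3902 [-0.0397  0.0261] [-0.0137 -0.0054]
0.133 173 [-0.0097  0.01  ] [-0.0109 -0.0104]
0.06 [-0.02705526  0.02662733]
0.12 [-0.02656754  0.02729966]
0.14 [-0.02612765  0.02758433]
```

jog_arm --deltas "0.05 0.2 0.6 2 1.2 0 1;0.05 0.2 0.6 2 1.2 10 1;0.05 0.2 0.6 2 1.2 20 1;0.05 0.2 0.6 2 1.2 25 1;0.05 0.2 0.6 2 1.2 30 1;0.05 0.2 0.6 2 1.2 30 1;0.05 0.2 0.6 2 1.2 30 1"

```text
clock: 8.05
tcp_pos: [0.5532, -0.0747, 0.1207]
tcp_rot: [-0.011, 1.0, -0.001, -0.001]
wrist_force: [0.5, 0.1, -1.7]
finger_gap: 0.223
```

```bash
python3 - <<'E'
from h import *
print(pose()[0],np.degrees((down(181.15).inv()*pose()[1]).as_rotvec()),observe()['wrist_force'])
a,d,m=snap('wrist'); np.savez('w4.npz',p=a,d=d,**{k:np.array(v) for k,v in m.items()}); m['d']=d
X,Y,Z,ok=rowmeas(m,yaw=1.15)
for lo in (.06,.07,.08,.09,.099):
    k=ok&(abs(X)<.03)&(abs(Y)<.055)&(Z>lo)&(Z<lo+.006)
    print(lo,k.sum(),np.percentile(Y[k],[1,99]).round(4),np.percentile(X[k],[1,50]).round(4))
E
```

```text
[ 0.5531509  -0.07471301  0.12069712] [ 0.08662488  0.0589948  -0.15153106] [ 0.50470462  0.11359468 -1.69931473]
top [208. 193.] 1281 x [-0.0252 -0.0086] y [-0.0849 -0.0555] c -0.0702 z 0.06
top [322. 193.] 1244 x [-0.0252 -0.0087] y [-0.0129  0.0158] c 0.0014 z 0.06
top [457. 193.] 1267 x [-0.0255 -0.009 ] y [0.0711 0.1004] c 0.0858 z 0.0598
top [279. 197.] 142 x [-0.0169 -0.0085] y [-0.0373 -0.0147] c -0.026 z 0.0599
top [213. 243.] 1340 x [0.008  0.0248] y [-0.0849 -0.0554] c -0.0702 z 0.0594
top [451. 244.] 1322 x [0.0082 0.0244] y [0.0712 0.1009] c 0.086 z 0.0592
0.06 757 [-0.0357  0.0261] [-0.0252 -0.019 ]
0.07 188 [-0.038   0.0272] [-0.0172 -0.0166]
0.08 220 [-0.0381  0.027 ] [-0.0172 -0.0166]
0.09 358 [-0.0377  0.0267] [-0.0172 -0.0167]
0.099 3358 [-0.0382  0.0273] [-0.0167 -0.008 ]
```

jog_arm --deltas "0 0 -0.15 0 0 9 1;0 0 -0.15 0 0 18 1;0 0 -0.15 0 0 26 1;0 0 -0.15 0 0 26 1;0 0 -0.15 0 0 26 1;0 0 -0.15 0 -3 26 1;0 0 -0.15 0 -5 26 1;0 0 -0.15 0 -7 26 1;0 0 -0.15 0 -9 26 1;0 0 -0.15 0 -11 26 1;0 0 -0.15 0 -13 26 1;0 0 -0.15 0 -14 26 1;0 0 -0.15 0 -15 26 1;0 0 -0.15 0 -15 26 1"

```text
clock: 9.27
tcp_pos: [0.5537, -0.0892, 0.0952]
tcp_rot: [-0.012, 1.0, -0.0, -0.0]
wrist_force: [0.4, 5.3, -4.9]
finger_gap: 0.222
```

```bash
python3 - <<'E'
from h import *
print(pose()[0],np.degrees((down(181.15).inv()*pose()[1]).as_rotvec()),observe()['wrist_force'])
a,d,m=snap('wrist'); np.savez('w5.npz',p=a,d=d,**{k:np.array(v) for k,v in m.items()}); m['d']=d; cv2.imwrite('pics/w5.png',a)
X,Y,Z,ok=rowmeas(m,yaw=1.15)
k=ok&(abs(X)<.03)&(Y>-.08)&(Y<.04)&(Z>.068)&(Z<.079)
print(k.sum(),np.percentile(Y[k],[1,99]).round(4),np.percentile(X[k],[1,50]).round(4),np.percentile(Z[k],[5,50,95]))
E
```

```text
[ 0.55371072 -0.08919026  0.095225  ] [ 0.01790355  0.01546058 -0.27409178] [ 0.41701456  5.33434641 -4.87328484]
top [227. 205.] 1901 x [-0.0251 -0.0086] y [-0.0846 -0.0318] c -0.0582 z 0.06
top [329. 202.] 1337 x [-0.0253 -0.014 ] y [-0.0254  0.0108] c -0.0073 z 0.0603
top [499. 205.] 1614 x [-0.0254 -0.0088] y [0.0712 0.1008] c 0.086 z 0.0598
top [222. 261.] 1555 x [0.0082 0.0248] y [-0.0847 -0.057 ] c -0.0708 z 0.0596
top [490. 261.] 1636 x [0.0083 0.0245] y [0.0713 0.1006] c 0.0859 z 0.0589
4177 [-0.0527  0.0131] [-0.0168 -0.0092] [0.0705104  0.07419371 0.07542373]
```

jog_arm --deltas "0 0 0 0 -0.5 0 1;0 0 0 0 -1 0 1;0 0 0 0 -1.5 0 1;0 0 0 0 -1.5 0 1;0 0 0 0 -1.5 0 1"

```text
clock: 9.73
tcp_pos: [0.5538, -0.0909, 0.0954]
tcp_rot: [-0.013, 1.0, -0.001, -0.0]
wrist_force: [-0.6, 4.8, -4.6]
finger_gap: 0.221
```

jog_arm --deltas "0 0 0 0 -0.3 0 1;0 0 0 0 -0.6 0 1;0 0 0 0 -0.6 0 1;0 0 0 0 -0.6 0 1"

```text
clock: 10.07
tcp_pos: [0.5538, -0.0913, 0.0954]
tcp_rot: [-0.013, 1.0, -0.0, -0.0]
wrist_force: [-0.3, 5.4, -5.1]
finger_gap: 0.223
```

jog_arm --deltas "0 0 0 0 -0.4 0 1;0 0 0 0 -0.8 0 1;0 0 0 0 -0.8 0 1;0 0 0 0 -0.8 0 1"

```text
clock: 10.4
tcp_pos: [0.5538, -0.0915, 0.0954]
tcp_rot: [-0.012, 1.0, 0.0, -0.0]
wrist_force: [-0.1, 7.2, -3.8]
finger_gap: 0.221
```

jog_arm --deltas "0 0 0 0 -0.4 0 1;0 0 0 0 -0.8 0 1;0 0 0 0 -0.8 0 1;0 0 0 0 -0.8 0 1"

```text
clock: 10.73
tcp_pos: [0.5538, -0.0916, 0.0955]
tcp_rot: [-0.012, 1.0, 0.001, -0.0]
wrist_force: [-0.8, 9.3, -2.7]
finger_gap: 0.225
```

```bash
python3 - <<'E'
from h import *
print(pose()[0],np.degrees((down(181.15).inv()*pose()[1]).as_rotvec()),observe()['wrist_force'])
a,d,m=snap('wrist'); m['d']=d; cv2.imwrite('pics/w6.png',a)
X,Y,Z,ok=rowmeas(m,yaw=1.15)
k=ok&(abs(X)<.03)&(Y>-.08)&(Y<.04)&(Z>.068)&(Z<.079)
print(k.sum(),np.percentile(Y[k],[1,99]).round(4))
for x0,x1 in((-.025,-.018),(-.025,-.022)):
  k=ok&(X>x0)&(X<x1)&(Z>.055)&(Z<.065)
  y=np.sort(Y[k&(Y>-.1)&(Y<.13)]); g=np.where(np.diff(y)>.003)[0]; print(x0,y[0],[(y[i].round(4),y[i+1].round(4)) for i in g],y[-1])
E
```

```text
[ 0.55382493 -0.09161926  0.09547296] [-0.09343951  0.01922037 -0.25327436] [-0.84964203  9.31649281 -2.69961202]
top [230. 204.] 1857 x [-0.0251 -0.0086] y [-0.0845 -0.0339] c -0.0592 z 0.0601
top [329. 202.] 1347 x [-0.0253 -0.0137] y [-0.0274  0.009 ] c -0.0092 z 0.0603
top [502. 204.] 1576 x [-0.0254 -0.0089] y [0.0712 0.1006] c 0.0859 z 0.0597
top [224. 261.] 1441 x [0.0082 0.0246] y [-0.0847 -0.0587] c -0.0717 z 0.0597
top [493. 261.] 1627 x [0.0082 0.0245] y [0.0714 0.1007] c 0.0861 z 0.059
4156 [-0.055   0.0107]
-0.025 -0.0857419473887429 [(np.float64(-0.0551), np.float64(-0.028)), (np.float64(0.0018), np.float64(0.0707))] 0.10145988444743093
-0.025 -0.0857419473887429 [(np.float64(-0.0551), np.float64(-0.0279)), (np.float64(0.0018), np.float64(0.0707))] 0.10145988444743093
```

View pics/w6.png

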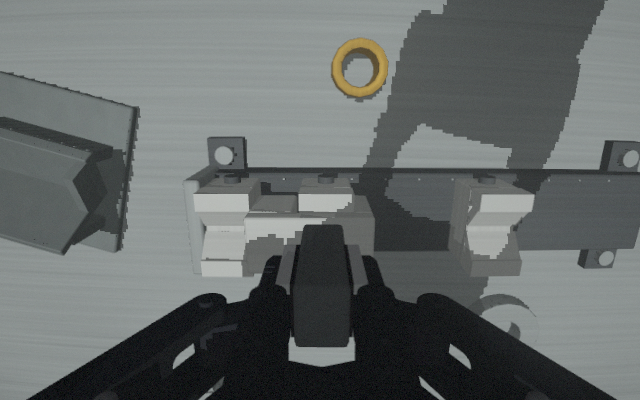

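The gap between end and middle rest measures 27.1 mm, and the leg is butted (9 N against 5 N while sliding). Next I ease off within the slot play, lift, and step over to the far rest.

jog_arm --deltas "0 0 0 0 1.4 0 1;0 0 0 0 2.8 0 1;0 0 0 0 2.8 0 1;0 0 0 0 2.8 0 1;0 0 0 0 2.8 -8 1;0 0 0 0 2.8 -24 1;0 0 0 0 2.8 -48 1;0 0 0 0 2.8 -50 1;0 0 0 0 2.8 -50 1;0 0 0.25 0 35 -50 1;0 0 0.25 0 70 -50 1;0 0 0.25 0 102.5 -50 1;0 0 0.25 0 102.5 -50 1;0 0 0.25 0 102.5 -40 1;0 0 0.25 0 102.5 -32 1;0 0 0.25 0 102.5 -28 1;0 0 0.25 0 102.5 -28 1;0 0 0.25 0 102.5 -28 1"

```text
clock: 12.28
tcp_pos: [0.5506, 0.0082, 0.122]
tcp_rot: [-0.01, 1.0, -0.001, -0.001]
wrist_force: [-0.5, 0.9, -1.9]
finger_gap: 0.22
```

```bash
cat >> h.py <<'E'
def chk(zl,yr,edges=True):
    p,r=pose(); print(p,np.degrees((down(181.15).inv()*r).as_rotvec()).round(2),observe()['wrist_force'].round(1))
    a,d,m=snap('wrist'); m['d']=d
    X,Y,Z,ok=rowmeas(m,yaw=1.15)
    k=ok&(abs(X)<.03)&(Y>yr[0])&(Y<yr[1])&(Z>zl)&(Z<zl+.006); e=np.percentile(Y[k],[1,99]); print('gauge',k.sum(),e.round(4),'origin y',(e.mean()+.007).round(4),'x front',np.percentile(X[k],1).round(4))
    k=ok&(X>-.025)&(X<-.0185)&(Z>.056)&(Z<.065)
    y=np.sort(Y[k&(Y>-.1)&(Y<.13)]); g=np.where(np.diff(y)>.003)[0]; print(y[0].round(4),[(y[i].round(4),y[i+1].round(4)) for i in g],y[-1].round(4))
    return a
E
python3 - <<'E'
from h import *
a=chk(.085,(.02,.14)); cv2.imwrite('pics/w7.png',a)
E
```

```text
[0.55057965 0.00822045 0.12196134] [0.09 0.13 0.03] [-0.5  0.9 -1.9]
top [ 84. 194.] 1217 x [-0.0253 -0.0082] y [-0.0847 -0.0549] c -0.0698 z 0.0599
top [169. 194.] 1274 x [-0.0254 -0.0087] y [-0.0277  0.0018] c -0.0129 z 0.06
top [326. 194.] 1248 x [-0.0254 -0.0088] y [0.072  0.1049] c 0.0884 z 0.0601
top [279. 197.] 122 x [-0.0181 -0.0093] y [0.0456 0.0683] c 0.0569 z 0.0613
top [ 94. 243.] 1268 x [0.0081 0.0244] y [-0.0849 -0.0549] c -0.0699 z 0.0591
top [175. 244.] 1303 x [0.008  0.0243] y [-0.0277  0.0018] c -0.013 z 0.0593
gauge 258 [0.0451 0.1104] origin y 0.0847 x front -0.0181
-0.0858 [(np.float64(-0.0543), np.float64(-0.0286)), (np.float64(0.0022), np.float64(0.0714))] 0.101
```

jog_arm --deltas "0 0 0 0 1.3 0 1;0 0 0 0 1.3 0 1;0 0 0 0 1.3 9 1;0 0 0 0 1.3 18 1;0 0 0 0 1.3 26 1;0 0 0 0 1.3 26 1;0 0 0 0 1.3 26 1;0 0 0 0 -2 26 1;0 0 0 0 -6 26 1;0 0 0 0 -10 26 1;0 0 0 0 -14 26 1;0 0 0 0 -18 26 1;0 0 0 0 -22 26 1;0 0 0 0 -26 26 1;0 0 0 0 -29 26 1;0 0 0 0 -32 26 1;0 0 0 0 -34 26 1;0 0 0 0 -36 26 1;0 0 0 0 -37 26 1;0 0 0 0 -37 26 1"

```text
clock: 14.0
tcp_pos: [0.552, -0.0275, 0.0972]
tcp_rot: [-0.01, 1.0, -0.0, -0.0]
wrist_force: [-0.1, 4.7, -4.5]
finger_gap: 0.227
```

```bash
python3 - <<'E'
from h import *
a=chk(.069,(-.02,.1)); cv2.imwrite('pics/w8.png',a)
E
```

```text
[ 0.55202187 -0.0275333   0.09718406] [ 0.03  0.01 -0.02] [-0.1  4.7 -4.5]
top [115. 204.] 1585 x [-0.0253 -0.0084] y [-0.0847 -0.055 ] c -0.0698 z 0.06
top [211. 204.] 1592 x [-0.0253 -0.0087] y [-0.0278  0.0017] c -0.0131 z 0.0601
top [329. 202.] 1333 x [-0.0254 -0.0136] y [0.0366 0.0725] c 0.0545 z 0.0603
top [272. 207.] 263 x [-0.0172 -0.0154] y [0.0095 0.0324] c 0.021 z 0.0588
top [124. 259.] 1626 x [0.0081 0.0247] y [-0.0846 -0.055 ] c -0.0698 z 0.059
top [217. 260.] 1641 x [0.008  0.0245] y [-0.0277  0.0016] c -0.0131 z 0.0593
gauge 587 [0.0086 0.0742] origin y 0.0484 x front -0.0174
-0.0859 [(np.float64(-0.0543), np.float64(-0.0287)), (np.float64(0.0019), np.float64(0.036))] 0.0658
```

jog_arm --deltas "0 0 0 0 -2 0 1;0 0 0 0 -4 0 1;0 0 0 0 -5 0 1;0 0 0 0 -5.5 0 1;0 0 0 0 -5.5 0 1;0 0 0 0 -5.5 0 1"

```text
clock: 14.55
tcp_pos: [0.5522, -0.0333, 0.0973]
tcp_rot: [-0.01, 1.0, -0.001, -0.0]
wrist_force: [-1.3, 4.6, -5.1]
finger_gap: 0.22
```

```bash
python3 - <<'E'
from h import *
a=chk(.069,(-.02,.1)); cv2.imwrite('pics/w9.png',a)
E
```

```text
[ 0.55220432 -0.03334818  0.09730634] [ 0.09  0.   -0.05] [-1.3  4.6 -5.1]
top [124. 204.] 1587 x [-0.0252 -0.0082] y [-0.0847 -0.0549] c -0.0698 z 0.0601
top [229. 204.] 1790 x [-0.0253 -0.0091] y [-0.0275  0.0243] c -0.0016 z 0.06
top [328. 202.] 1343 x [-0.0253 -0.0134] y [0.0306 0.0663] c 0.0484 z 0.0603
top [134. 259.] 1641 x [0.008  0.0248] y [-0.0845 -0.0552] c -0.0698 z 0.0593
top [224. 260.] 1437 x [0.0081 0.0247] y [-0.0278 -0.0015] c -0.0146 z 0.0597
gauge 570 [0.0026 0.0694] origin y 0.043 x front -0.0174
-0.0865 [(np.float64(-0.054), np.float64(-0.0287)), (np.float64(0.0019), np.float64(0.0301))] 0.0597
```

jog_arm --deltas "0 0 0 0 -0.3 0 1;0 0 0 0 -0.6 0 1;0 0 0 0 -0.6 0 1;0 0 0 0 -0.6 0 1"

```text
clock: 14.93
tcp_pos: [0.5522, -0.034, 0.0973]
tcp_rot: [-0.011, 1.0, -0.001, -0.0]
wrist_force: [-0.8, 4.9, -4.5]
finger_gap: 0.227
```

jog_arm --deltas "0 0 0 0 -0.3 0 1;0 0 0 0 -0.5 0 1;0 0 0 0 -0.5 0 1;0 0 0 0 -0.5 0 1"

```text
clock: 15.27
tcp_pos: [0.5522, -0.0343, 0.0973]
tcp_rot: [-0.01, 1.0, -0.001, -0.0]
wrist_force: [-1.4, 5.8, -4.9]
finger_gap: 0.221
```

```bash
python3 - <<'E'
from h import *
a=chk(.069,(-.02,.1)); cv2.imwrite('pics/w10.png',a)
E
```

```text
[ 0.55218179 -0.03432397  0.09731811] [ 0.07  0.01 -0.05] [-1.4  5.8 -4.9]
top [125. 204.] 1591 x [-0.0253 -0.0081] y [-0.0848 -0.055 ] c -0.0699 z 0.06
top [230. 204.] 1762 x [-0.0253 -0.0092] y [-0.0276  0.0234] c -0.0021 z 0.06
top [329. 202.] 1345 x [-0.0254 -0.0134] y [0.0297 0.0658] c 0.0477 z 0.0603
top [135. 259.] 1656 x [0.0079 0.0248] y [-0.0847 -0.0551] c -0.0699 z 0.0592
top [225. 260.] 1387 x [0.0081 0.0248] y [-0.0278 -0.0022] c -0.015 z 0.0596
gauge 543 [0.002  0.0679] origin y 0.0419 x front -0.0173
-0.0863 [(np.float64(-0.0543), np.float64(-0.0286)), (np.float64(0.002), np.float64(0.0292))] 0.0587
```

jog_arm --deltas "0 0 0 0 1 0 1;0 0 0 0 1.9 0 1;0 0 0 0 1.9 0 1;0 0 0 0 1.9 0 1;0 0 0 0 1.9 -8 1;0 0 0 0 1.9 -24 1;0 0 0 0 1.9 -50 1;0 0 0 0 1.9 -60 1;0 0 0 0 1.9 -60 1"

```text
clock: 16.07
tcp_pos: [0.5556, -0.0332, 0.1618]
tcp_rot: [-0.011, 1.0, -0.002, 0.004]
wrist_force: [1.4, 0.5, -1.3]
finger_gap: 0.225
```

```bash
python3 - <<'E'
from h import *
a=chk(.115,(-.02,.1)); cv2.imwrite('pics/w11.png',a)
t=np.load('top0.npz'); C=cloud(t['d'],t)
k=(C[...,2]>.1)&(C[...,2]<.2)&(C[...,1]>.3)&(C[...,1]<.5)&(C[...,0]>.5)&(C[...,0]<.8); q=C[k]; print('oil',np.percentile(q,[2,50,98],axis=0).round(3))
g=cv2.cvtColor(t['p'],cv2.COLOR_BGR2GRAY); r=np.zeros(g.shape,np.uint8); r[175:232,205:262]=g[175:232,205:262]<60
c,_=cv2.findContours(r,0,1); c=max(c,key=cv2.contourArea); print(cv2.minAreaRect(ray(c.reshape(-1,2),.004,t)[:,:2].astype(np.float32)))
print(delta([.553,.285,.150],down(181.15)))
E
```

```text
[ 0.55563588 -0.03322588  0.16180176] [ 0.18 -0.5  -0.05] [ 1.4  0.5 -1.3]
top [171. 173.] 932 x [-0.0253 -0.0088] y [-0.0846 -0.0553] c -0.07 z 0.0599
top [246. 172.] 940 x [-0.0253 -0.0088] y [-0.028   0.0017] c -0.0132 z 0.06
top [323. 172.] 910 x [-0.0252 -0.0088] y [0.0293 0.0583] c 0.0438 z 0.06
top [176. 216.] 1002 x [0.0079 0.025 ] y [-0.0849 -0.0552] c -0.07 z 0.0595
top [237. 216.] 411 x [0.0082 0.0245] y [-0.0283 -0.0132] c -0.0208 z 0.0589
top [323. 208.] 323 x [0.007  0.0131] y [0.0296 0.0578] c 0.0437 z 0.0553
gauge 197 [0.0034 0.0688] origin y 0.0431 x front -0.0134
-0.0857 [(np.float64(-0.0551), np.float64(-0.0285)), (np.float64(0.0018), np.float64(0.0288))] 0.0585
oil [[0.656 0.415 0.104]
 [0.676 0.434 0.123]
 [0.706 0.463 0.174]]
((0.5552502274513245, 0.2968103885650635), (0.11931221932172775, 0.11866506934165955), 14.819193840026855)
[-1.6000e-01  3.2000e-01  5.0000e-02 -5.3600e+00  3.1805e+02  8.8800e+00]
```

Both gaps measure 56.8 and 57.0 mm centre to centre, and the middle rest did not shift. On to the mat.

jog_arm --deltas "0 0 0 0 30 0 1;0 0 0 0 70 0 1;0 0 0 0 110 0 1;0 0 0 0 150 0 1;0 0 0 0 190 0 1;0 0 0 0 230 0 1;0 0 0 0 270 0 1;0 0 0 0 300 0 1;0 0 0 0 321 0 1;0 0 0 0 321 20 1;0 0 0 0 321 45 1;0 0 0 0 321 65 1;0 0 0 0 321 65 1;0 0 0 0 321 65 1;0 0 0 0 321 65 1"

```text
clock: 17.37
tcp_pos: [0.5459, 0.2881, 0.0919]
tcp_rot: [-0.01, 1.0, -0.001, 0.0]
wrist_force: [-0.6, 0.3, -2.1]
finger_gap: 0.223
```

```bash
python3 - <<'E'
from h import *
p,r=pose(); print(p,np.degrees((down(181.15).inv()*r).as_rotvec()).round(2),observe()['wrist_force'])
a,d,m=snap('wrist'); cv2.imwrite('pics/w12.png',a); C=cloud(d,m)
k=(d>0)&(abs(C[...,0]-.553)<.03)&(abs(C[...,1]-p[1]+.007)<.045)&(C[...,2]>.055)&(C[...,2]<.09)
h,e=np.histogram(C[k][:,2],35,(.055,.09)); print('bridge z',e[h.argmax()],h.max(),np.median(C[k][abs(C[k][:,2]-e[h.argmax()])<.002][:,2]))
g=cv2.cvtColor(a,cv2.COLOR_BGR2GRAY)
for pt in([.556,.294,.004],): print('mat px',proj(pt,m))
E
```

```text
[0.54587275 0.28808056 0.09192739] [ 0.11 -0.02 -0.05] [-0.57637569  0.3290462  -2.05892698]
bridge z 0.06999999999999999 1653 0.07092945885319656
mat px [[329.98482815 217.5600574 ]]
```

View pics/w12.png

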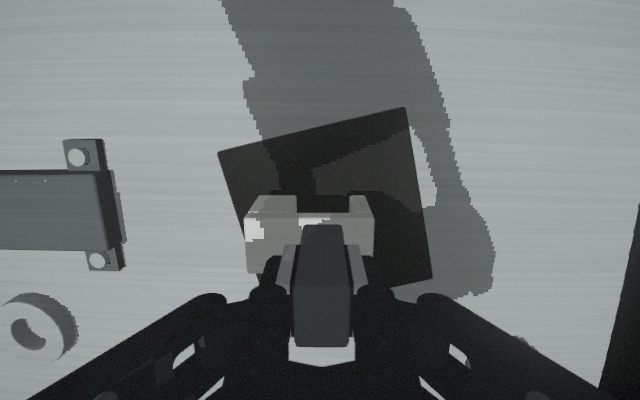

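The picture shows the gauge hovering over the black mat, whose corners are at (218,152), (405,107) and (432,278). The legs are well inside it and upright. I lower 23 mm.

jog_arm --deltas "0 0 0 0 0 10 1;0 0 0 0 0 18 1;0 0 0 0 0 21.5 1;0 0 0 0 0 22.5 1;0 0 0 0 0 23 1;0 0 0 0 0 23 1;0 0 0 0 0 23 1"

```text
clock: 18.0
tcp_pos: [0.5456, 0.2881, 0.0694]
tcp_rot: [-0.011, 1.0, -0.001, 0.0]
wrist_force: [-2.8, -1.3, 4.1]
finger_gap: 0.221
```

jog_arm --deltas "0 0 0 0 0 23 0.7;0 0 0 0 0 22.7 0.5;0 0 0 0 0 0 0.3;0 0 0 0 0 0 0"

```text
clock: 18.33
tcp_pos: [0.5481, 0.2892, 0.0718]
tcp_rot: [-0.011, 1.0, 0.0, 0.003]
wrist_force: [0.2, -0.3, 1.0]
finger_gap: 0.715
```

My last call had a mistake: I entered the descent again, and it applied on top of the pose already reached. The tool was therefore driven down about 23 mm while opening. I check what that did before going on.

jog_arm --deltas "0 0 0 0 0 0 0;0 0 0 0 0 0 0;0 0 0 0 0 0 0;0 0 0 0 0 0 0"

```text
clock: 18.67
tcp_pos: [0.545, 0.2877, 0.0677]
tcp_rot: [-0.011, 1.0, -0.001, -0.001]
wrist_force: [0.2, -0.1, 0.0]
finger_gap: 1.004
```

```bash
python3 - <<'E'
from h import *
s=observe(); print({k:np.round(v,3) for k,v in s.items()})
a,d,m=snap('wrist'); cv2.imwrite('pics/w13.png',a)
E
```

```text
{'clock': np.float64(18.667), 'qpos': array([ 0.446,  0.303,  1.877, -0.002,  0.964, -1.144]), 'dq': array([-0.003, -0.   , -0.003, -0.001,  0.003, -0.001]), 'tau': array([-1.0000e-03, -4.8637e+01, -3.1709e+01, -9.0000e-03, -7.0000e-03,
       -0.0000e+00]), 'tcp_pos': array([0.545, 0.288, 0.068]), 'tcp_rot': array([-0.011,  1.   , -0.001, -0.001]), 'wrist_force': array([ 0.195, -0.083,  0.047]), 'moment': array([-0.018, -0.033,  0.054]), 'finger_gap': np.float64(1.004)}
```

View pics/w13.png

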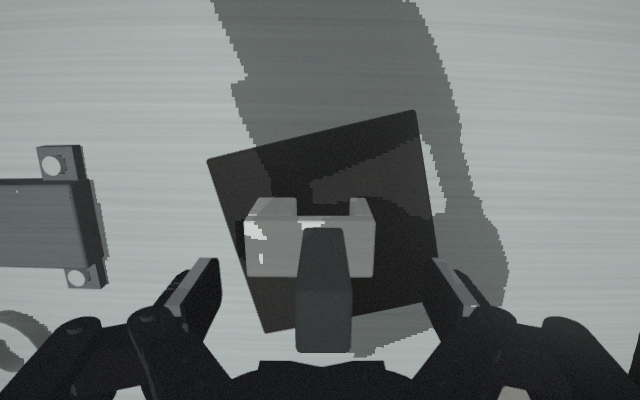

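The gauge stands upright on the mat at (310,245) and both fingers are clear of it. I retreat straight up.

jog_arm --deltas "0 0 0 0 0 -20 0;0 0 0 0 0 -60 0;0 0 0 0 0 -100 0;0 0 0 0 0 -140 0;0 0 0 0 0 -180 0;0 0 0 0 0 -200 0;0 0 0 0 -100 -240 0;0 0 0 0 -100 -240 0;0 0 0 0 -100 -240 0;0 0 0 0 -100 -240 0;0 0 0 0 -100 -240 0"

```text
clock: 19.63
tcp_pos: [0.5481, 0.1877, 0.3096]
tcp_rot: [-0.009, 1.0, -0.001, 0.001]
wrist_force: [-0.2, -0.6, -0.0]
finger_gap: 1.002
```

```bash
python3 - <<'E'
from h import *
s=observe(); print(s['clock'],s['tcp_pos'],s['wrist_force'].round(2))
a,d,m=snap('wrist'); m['d']=d; cv2.imwrite('pics/w14.png',a)
X,Y,Z,ok=rowmeas(m,yaw=1.15)
C=cloud(d,m); k=(d>0)&(abs(C[...,0]-.55)<.06)&(abs(C[...,1]-.288)<.07)
for lo,hi in((.043,.053),(.075,.104),(.105,.115)):
    q=C[k&(C[...,2]>lo)&(C[...,2]<hi)]; print(lo,len(q),np.percentile(q,[2,50,98],axis=0).round(4).tolist() if len(q)>5 else '')
# mat and moved things
p1=np.load('top0.npz')['p']; t,_,tm=snap('top'); df=cv2.absdiff(p1,t).max(2); cv2.imwrite('pics/top1.png',t)
E
```

```text
19.6333 [0.54807241 0.18768564 0.30957917] [-0.2  -0.57 -0.01]
top [134. 150.] 398 x [-0.0254 -0.0084] y [0.0292 0.0588] c 0.044 z 0.0599
top [ 45. 151.] 378 x [-0.0252 -0.0075] y [-0.0847 -0.0547] c -0.0697 z 0.0597
top [ 88. 150.] 373 x [-0.025  -0.0089] y [-0.0281  0.0017] c -0.0132 z 0.0601
top [ 93. 178.] 389 x [0.0079 0.024 ] y [-0.0279  0.002 ] c -0.0129 z 0.0595
top [138. 178.] 395 x [0.0083 0.0242] y [0.0295 0.0593] c 0.0444 z 0.0599
top [ 50. 179.] 400 x [0.0074 0.0247] y [-0.0845 -0.0549] c -0.0697 z 0.0593
0.043 885 [[0.5323, 0.248, 0.0461], [0.5445, 0.2667, 0.0483], [0.5638, 0.3117, 0.0505]]
0.075 235 [[0.5351, 0.2772, 0.0758], [0.5412, 0.2777, 0.0907], [0.56, 0.295, 0.1036]]
0.105 504 [[0.5357, 0.2777, 0.1059], [0.5477, 0.2868, 0.1092], [0.5604, 0.2971, 0.1108]]
```

View pics/w14.png

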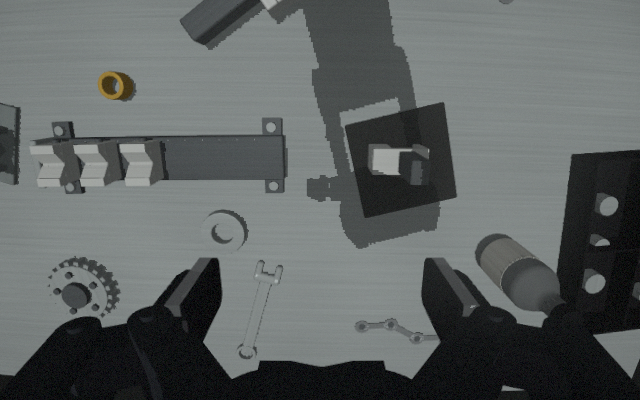

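The gauge stands upright on the mat at (400,160): bridge at 48 mm, handle top at 109 mm, both as expected. The three rests at (50,165), (95,165) and (140,165) are 56.7 and 57.2 mm apart. I hand in.

```bash
python3 -c "
from workcell import order; print(order.hand_in())"
```

```text
the job is handed in; nothing more can be done
None
```

The job is handed in at about 19.7 s of the 58 s allowed. Both gaps measure within tolerance, but I made one bad move while releasing the gauge, and no verdict was reported.

**What I did:** I took the middle-sized gauge from its sloped holder, turned it about 197° and straddled the middle rest. I drew that rest until the leg butted against the end rest (wrist force rose from 5 N to 9 N). I then set the far rest the same way and stopped at first contact. Finally I stood the gauge on the mat, let go and backed off.

**Last checks (wrist camera):**

| Check | Measured | Required |
|---|---|---|
| End rest to middle rest, centre to centre | 56.7 mm | 57 ± 2.5 mm |
| Middle rest to far rest, centre to centre | 57.2 mm | 57 ± 2.5 mm |
| Gauge bridge top above bench | 48 mm | 48 mm when standing on the mat |
| Gauge handle top above bench | 109 mm | 109 mm when standing on the mat |
| Gauge origin from mat centre | about 10 mm | within 60 mm |

- **Middle rest:** it did not shift while I set the far one.
- **Robot and loose things:** the gripper was clear of everything. The gear, bearing, bush, spanner and bottle showed no disturbance in the last picture. The tin and screwdriver were out of view and not rechecked; I took a last top picture but did not examine it.

**What went wrong:** in the release call I entered the 23 mm descent a second time. For about 0.15 s the tool was driven downwards while the fingers opened. The gauge stayed upright and the forces read near zero straight afterwards. The peak in between was not recorded, so I cannot rule out that it passed a force limit.

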